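# Put the vee block away in its dry box and seat the gasketed lid

### The job

Put the steel vee block away where it cannot rust: stand it, groove up, on the floor of the open grey dry box and lay the lid on by its handle, with its skirt inside the mouth. Then press the lid down near its corners, one after another and again where one has lifted, until it is seated fully home on the rim all round; never push it down by the handle or the middle, which would bow it. Do not knock over the white porcelain insulators.

Things in the scene. Friction and masses are not known exactly. Their poses are not given: they have to be found in the camera images.
- tub: Tub of an airtight dry box: open rectangular grey plastic tub, 104 x 158 mm outside, 74 mm high, walls 6 mm, floor 4 mm thick, inside 92 x 146 mm. Stands firmly and does not shift. Origin: centre of its underside; y axis along its long side, z up. Small sprung catches stick 4.5 mm in from the walls just under the rim; a soft black rubber cord stands 2.5 mm proud of the rim.
- tub_mouth (a point): Centre of the tub's mouth, level with the rigid rim, 74 mm above the tub's underside; axes as the tub's. The lid's bead must snap down past two catches at each corner and one amid each long side. Pressing over a corner takes up to about 17 N; it clicks down and stays, but may lift others or pop one out again: then press that once more.
- lid: Lid of the dry box: loose grey plate 112 x 166 mm (y axis along the long side), 4 mm thick, 0.25 kg. Below it a skirt 18 mm deep with a snap bead round it: 73 x 127 mm at its lower edge, 88 x 142 mm over the bead, goes into the tub's mouth. Bridge handle on top. Same after half a turn. Lies right side up on the bench at first. Origin: middle of the skirt's lower edge, z up.
- lid_grip (a point): Middle of the lid's handle bar, which runs along the lid's y axis: 16 mm wide, 86 long, 18 high. This point is 45 mm above the skirt's lower edge, 23 mm above the plate's top (14 mm gap between plate and bar), 9 mm under the bar's top. 34 mm above rim level when the lid is laid on the catches unpressed, 27 mm when fully home (plate on rim).
- vee_center (a point): Vee block: a steel block, 50 x 60 mm and 45 mm high, with a 90 degree vee groove along its top (along its y axis, the 60 mm way); stands groove up at the front of the bench, right of the closed knife switch (65 mm high); 0.42 kg. This point is its centre, 22.5 mm above its underside; z up. The two flat upright sides 50 mm apart (across x) are the ones to grip.
- tall_insulator: Bystander: white porcelain insulator, 40 mm across, 54 mm high, standing loose behind the work. Origin: centre of its underside, z up.
- short_insulator: Bystander: smaller white porcelain insulator, 34 mm across, 46 mm high, standing loose behind the work. Origin: centre of its underside, z up.
- lid_near_right (a point): Pressing point on the flat top of the lid's plate near one corner: (-37, -63) mm from the lid's middle along the lid's own x and y axes, 19 and 20 mm in from its edges, between its catches. 11 mm above rim level when the lid is laid on unpressed, 4 mm above it when fully home.
- lid_near_left (a point): Pressing point on the flat top of the lid's plate near one corner: (-37, +63) mm from the lid's middle along the lid's own x and y axes, 19 and 20 mm in from its edges, between its catches. 11 mm above rim level when the lid is laid on unpressed, 4 mm above it when fully home.
- lid_far_right (a point): Pressing point on the flat top of the lid's plate near one corner: (+37, -63) mm from the lid's middle along the lid's own x and y axes, 19 and 20 mm in from its edges, between its catches. 11 mm above rim level when the lid is laid on unpressed, 4 mm above it when fully home.
- lid_far_left (a point): Pressing point on the flat top of the lid's plate near one corner: (+37, +63) mm from the lid's middle along the lid's own x and y axes, 19 and 20 mm in from its edges, between its catches. 11 mm above rim level when the lid is laid on unpressed, 4 mm above it when fully home.

How it is judged:
By the outcome, as a careful person would: the job done as asked, in the order asked, and still so for the second after the job is handed in, with the robot touching nothing.
It also fails if it takes over 72 s, if anything falls off the work surface, if the arm or the gripper's body presses on something with over 40 N, if the wrist force passes 120 N, or if a joint passes its speed limit or range.

### The arm

A 6-joint arm with a two-finger parallel gripper is mounted at the origin on a cart in front of the work surface, level with it; the furniture and walls round the work are solid. World frame = base frame: x ahead of the robot, y to its left, z up, the work surface at z = 0. Lengths are in m, angles in rad, forces in N, time in s.
With the tool pointing down it reaches from about 0.3 to 0.875 m from the base axis. Payload 6.4 kg.
Tool frame: the origin (TCP) lies midway between the tips of the shut fingers; the grasp point (between the pads) lies 19 mm behind it; z points along the fingers, y is the line along which they close (so a half turn about z gives the same grasp; the last joint's range is limited). The gripper opens to 88 mm and grips with 3 to 60 N. Pads are 18 mm wide; open, the fingers measure 123 mm over their backs; the gripper's body (75 mm by 187 mm) begins 45 mm behind the grasp point.
Start: joints at [0.956, 0.181, 1.607, -0, 1.354, -0.206], TCP at [0.229, 0.528, 0.239] pointing down, gripper open.
Joint ranges: [-2.99, 2.99], [-0.89, 2.07], [0.3, 2.58], [-1.14, 4.28], [0, 2.63], [-3.12, 3.12]. Speed limits (rad/s): [2.57, 2.57, 3.01, 3.14, 3.14, 3.14].

### API

Orientations are given as a unit quaternion [x, y, z, w].
In Python, from plant import * gives the robot as it stands.
- The arm moves only by the tool servo_tool, never from a script. Its argument "series" is text: rows parted by semicolons, each of 5 numbers parted by spaces: the shift along the tool's x, y, z in cm, then the turn about the tool's z in degrees, then the closure, from 0 (fully open) to 1 (shut). A call has 1 to 12 rows; each row shifts and turns the commanded pose from where the row before left it, along the tool's axes as they then stand; what a row does not reach is not made up. A row lasts 1/10 s, in which the tool goes at most 50 mm and 8.59 degrees, less where a joint would pass 70% of its speed; a pose out of reach is approached as far as the arm can. A call with a gripper value outside its range is refused whole. The fingers move at their own pace and stop on an object; the grip force is fixed at half the most. Time passes only in rows, so rows that do not move let the fingers close. It gives the time, the measured TCP pose, the force, the opening and the grip force at its end, in the units of the state.
- get_state(): the state, without advancing time (a new reading comes with each control period).
- snapshot(name): name is "scene" or "top" or "wrist"; returns (picture, depth): 400x640x3 uint8, red, green, blue; 400x640 float32, m along the optical axis (not along the pixel's ray), 0 where there is no reading.
- get_calibration(name): a dict with "fx", "fy", "cx", "cy" (pixels), "camera_from_world" (4x4, takes a point from world to camera coordinates). Camera axes: x right, y up, looking along -z (the intrinsics and any distortion apply to the point x, -y, -z); pixel columns grow to the right and rows downward; lengths in m; the calibration is good to about 2 mm. A picture is of the moment at which its call begins: read the wrist's pose just before it. get_calibration takes no time and is no camera call; for the wrist camera it gives the pose at the moment of the call.
- sign_off(): hands the job in; it is judged then, once.
The state is a dict: "clock": time; "q": joint angles; "dq": joint speeds; "joint_torque": joint torques, N m; "eef_pos": TCP position; "orientation": TCP orientation; "contact_force": force on the tool from outside, world axes, zero at the start; "torque": the same for the moment, N m; "finger_gap": finger opening in m; "grip_force": force on a finger pad.
Only numpy, scipy, OpenCV 4.12 (cv2) and the standard library are available. Lean on these libraries where they do the work, as an engineer would, in place of code of your own. Each camera call takes 0.05 s, during which the arm holds its last target. There are 200 camera calls.

## Working session

There is one attempt and no reset: what is moved stays moved. The work goes in short steps, Python scripts to look and compute and a tool call to move; the robot and the scene stay as the last step left them, time stands still between calls to the robot, and variables do not carry over. Pictures are saved under pics/ and viewed, at most 10 in all, crops included, and the job is handed in when it is done.

Besides the shell and the picture viewer there is one more tool, called after ">>>" by a JSON object that holds its "op" and its "data". servo_tool: Moves the arm, as the interface text tells. Its arguments: {"type":"object","properties":{"series":{"type":"string"}},"required":["series"]}

```bash
mkdir -p pics
python3 - <<'E'
from plant import *
import cv2,numpy as np
s=get_state();print(s['clock'],s['eef_pos'],s['orientation'],s['contact_force'],s['finger_gap'])
for n in("scene","top"):
    p,d=snapshot(n);np.savez(n+'.npz',p=p,d=d,**{k:np.array(v) for k,v in get_calibration(n).items()})
    cv2.imwrite(f'pics/{n}0.png',p[...,::-1]);print(n,get_calibration(n))
E
```

```text
0.0 [0.22821256 0.52719911 0.23782003] [ 2.02984511e-01  9.79181567e-01 -7.85042975e-04 -3.60472646e-04] [ 0.22024533  0.35129257 -0.27544555] 0.08832593481968448
scene {'fx': 376.4125455909703, 'fy': 376.4125455909703, 'cx': 314.65470234299755, 'cy': 204.59842534031333, 'camera_from_world': array([[ 0.73317978, -0.67972389,  0.02056331, -0.41437182],
       [ 0.28544662,  0.33505934,  0.89791729, -0.22783289],
       [-0.61722576, -0.65246508,  0.43968362, -1.00142999],
       [ 0.        ,  0.        ,  0.        ,  1.        ]])}
top {'fx': 375.22897886134405, 'fy': 375.22897886134405, 'cx': 320.48666175548004, 'cy': 202.39669206603978, 'camera_from_world': array([[-0.02856527, -0.99953546, -0.01062459,  0.02258107],
       [ 0.9834168 , -0.03000582,  0.17886043, -0.52946809],
       [-0.17909615, -0.0053392 ,  0.98381709, -0.93918478],
       [ 0.        ,  0.        ,  0.        ,  1.        ]])}
```

View pics/top0.png

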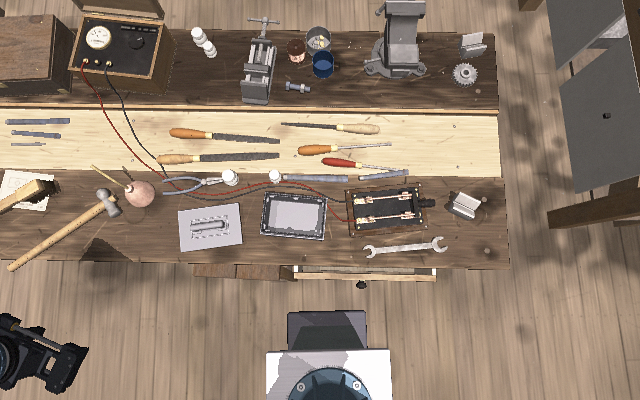

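View pics/scene0.png

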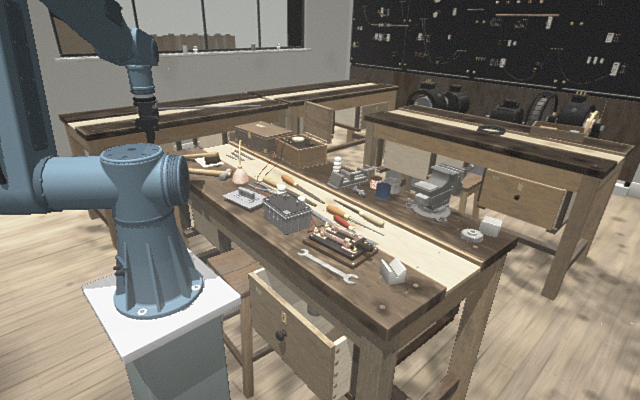

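The top view shows the lid at (211,227), the tub at (293,214), the knife switch at (387,209), the vee block at (463,206) and the insulators at (230,177) and (274,175). The scene view agrees with this.

```bash
cat > h.py <<'E'
from plant import *
import cv2,numpy as np
def cloud(n,z=None,save=None):
    c=get_calibration(n);p,d=snapshot(n)
    if save: cv2.imwrite(f'pics/{save}.png',p[...,::-1])
    return p,d,c,world(d,c)
def world(d,c):
    v,u=np.mgrid[:d.shape[0],:d.shape[1]]
    P=np.stack([(u-c['cx'])/c['fx']*d,-(v-c['cy'])/c['fy']*d,-d],-1)
    M=np.linalg.inv(c['camera_from_world']);W=P@M[:3,:3].T+M[:3,3]
    W[d==0]=np.nan;return W
def rect(W,lo,hi,zl,zh):
    m=(W[...,0]>lo[0])&(W[...,0]<hi[0])&(W[...,1]>lo[1])&(W[...,1]<hi[1])&(W[...,2]>zl)&(W[...,2]<zh)
    q=W[m]
    if len(q)<5: return None
    (cx,cy),wh,a=cv2.minAreaRect((q[:,:2]*1000).astype(np.float32))
    return len(q),np.round([cx,cy,*wh,a],1),'zmed %.4f'%np.median(q[:,2])
E
python3 - <<'E'
from h import *
print(get_calibration('wrist')['camera_from_world'].round(3),get_calibration('wrist')['fx'])
f=np.load('top.npz');c={k:f[k] for k in f.files};W=world(f['d'],c)
for u,v in((211,227),(190,240),(293,214),(265,214),(387,209),(463,206),(230,177),(274,175),(300,262),(450,240)):print(u,v,W[v,u].round(3))
for nm,b in dict(lid=(170,250,195,255),tub=(253,335,185,245),vee=(438,490,180,228),ti=(218,243,163,190),si=(265,284,165,185),sw=(345,436,180,240)).items():
    w=W[b[2]:b[3],b[0]:b[1]];
    for zl,zh in((.012,.03),(.03,.055),(.04,.06),(.06,.085)):print(nm,zl,zh,rect(w,(-9,-9),(9,9),zl,zh))
E
```

```text
[[ 0.398  0.917 -0.    -0.576]
 [-0.876  0.38  -0.298  0.041]
 [-0.274  0.119  0.954 -0.39 ]
 [ 0.     0.     0.     1.   ]] 322.0295660072634
211 227 [0.472 0.291 0.057]
190 240 [0.443 0.357 0.023]
293 214 [0.508 0.083 0.005]
265 214 [0.5   0.15  0.069]
387 209 [ 0.509 -0.169  0.034]
463 206 [ 0.512 -0.374  0.026]
230 177 [0.605 0.245 0.053]
274 175 [0.608 0.129 0.048]
300 262 [0.378 0.067 0.   ]
450 240 [ 0.425 -0.338  0.004]
lid 0.012 0.03 (2336, array([484.9, 307.3, 127.7, 166.6,   6.7]), 'zmed 0.0237')
lid 0.03 0.055 (133, array([476.6, 305.8,  17.4,  84.9,   8.4]), 'zmed 0.0527')
lid 0.04 0.06 (217, array([476.9, 305.8,  16.1,  85. ,   6.6]), 'zmed 0.0546')
lid 0.06 0.085 None
tub 0.012 0.03 (120, array([491.6,  62.6, 181.3, 112.4,  88. ]), 'zmed 0.0190')
tub 0.03 0.055 (129, array([491.2,  79.6, 142.1, 100.9,  82.9]), 'zmed 0.0420')
tub 0.04 0.06 (98, array([491. ,  78.3, 144.8, 100.9,  82.8]), 'zmed 0.0500')
tub 0.06 0.085 (814, array([494.8,  77. , 164.2, 110.7,  82.9]), 'zmed 0.0743')
vee 0.012 0.03 (141, array([ 510.4, -373.9,   61.3,   47.7,   60.6]), 'zmed 0.0234')
vee 0
[... 325 characters left out ...]
 'zmed 0.0508')
ti 0.04 0.06 (135, array([609.2, 252. ,  32.9,  31.6,   0.9]), 'zmed 0.0520')
ti 0.06 0.085 None
si 0.012 0.03 (38, array([607.1, 125. ,  20.7,  37.5,  31.6]), 'zmed 0.0225')
si 0.03 0.055 (98, array([610. , 130. ,  27.2,  26.9,  87.8]), 'zmed 0.0443')
si 0.04 0.06 (83, array([611.6, 130.4,  25.5,  26.3,  56.8]), 'zmed 0.0448')
si 0.06 0.085 None
sw 0.012 0.03 (1349, array([ 523.1, -164.2,  153. ,  219.9,    4.2]), 'zmed 0.0182')
sw 0.03 0.055 (2087, array([ 512.3, -173.9,  100. ,  227.4,    4.1]), 'zmed 0.0328')
sw 0.04 0.06 (537, array([ 512.8, -181.5,   69.1,  213.6,    4. ]), 'zmed 0.0549')
sw 0.06 0.085 (79, array([ 514.2, -199.9,   65.8,  175.3,    3.5]), 'zmed 0.0623')
```

>>> {"op": "servo_tool", "data": {"series": "-4.2 -2.5 -0.6 0 0;-4.2 -2.5 -0.6 0 0;-4.2 -2.5 -0.6 0 0;-4.2 -2.5 -0.6 0 0;-4.2 -2.5 -0.6 0 0;-4.2 -2.5 -0.6 0 0;-4.2 -2.5 -0.6 0 0;-4.2 -2.5 -0.6 0 0;0 0 0 0 0;0 0 0 0 0"}}

```text
clock: 1.1
eef_pos: [0.4576, 0.2097, 0.2863]
orientation: [0.204, 0.979, -0.0, -0.0]
contact_force: [0.0, -0.1, -0.2]
finger_gap: 0.0887
grip_force: 0.0
```

```bash
cat >> h.py <<'E'
def yaw(s): # world angle of tool y (deg), tool pointing down
    x,y,z,w=s['orientation'];return np.degrees(np.arctan2(1-2*(x*x+z*z),2*(x*y-z*w)))
def plan(x,y,z,yw=None):
    s=get_state();a=yaw(s);p=s['eef_pos'];d=np.array([x,y,z])-p
    t=np.radians(a)
    print('t %.2f pos'%s['clock'],p.round(4),'yaw %.2f'%a,'F',np.round(s['contact_force'],1),'gap %.4f grip %.1f'%(s['finger_gap'],s['grip_force']))
    print('shift cm',np.round([100*(-d[0]*np.sin(t)+d[1]*np.cos(t)),100*(d[0]*np.cos(t)+d[1]*np.sin(t)),-100*d[2]],2))
    if yw is not None: print('turn then',round((a-yw+180)%360-180,2))
E
python3 - <<'E'
from h import *
p,d,c,W=cloud('wrist',save='w1');np.savez('w1.npz',p=p,d=d,**{k:np.array(v) for k,v in c.items()})
print('lid plate',rect(W,(.38,.2),(.57,.41),.012,.03));print('bar',rect(W,(.38,.2),(.57,.41),.04,.065))
print('tub rim',rect(W,(.40,-.03),(.59,.18),.068,.085));print('tub floor',rect(W,(.40,-.03),(.59,.18),-.001,.012))
print('ti',rect(W,(.57,.2),(.66,.3),.03,.06),'si',rect(W,(.57,.08),(.66,.18),.03,.06))
plan(.512,-.375,.16,-28.5)
E
```

```text
lid plate (10409, array([477. , 308. , 112. , 166.3,   6.4]), 'zmed 0.0221')
bar (1065, array([477. , 307.6,  16.5,  85.7,   6.3]), 'zmed 0.0531')
tub rim (2171, array([494. ,  79.2, 157.3, 103. ,  83. ]), 'zmed 0.0741')
tub floor (9805, array([495.,  75., 190., 210.,   0.]), 'zmed 0.0014')
ti (563, array([609.2, 254.7,  32.8,  32.6,  48. ]), 'zmed 0.0497') si (353, array([610.3, 132.5,  28.1,  28.3,  28.5]), 'zmed 0.0420')
t 1.15 pos [0.4569 0.2106 0.2862] yaw 66.52 F [-1.6  0.6  0.1] gap 0.0881 grip 0.0
shift cm [-28.38 -51.52  12.62]
turn then 95.02
```

View pics/w1.png

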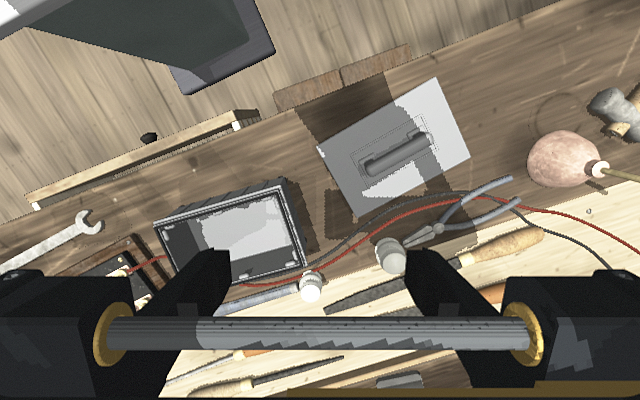

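The wrist view shows the tub at about (235,230), the lid at about (395,150) with its handle at (400,148), and the insulators at (310,285) and (390,255).

>>> {"op": "servo_tool", "data": {"series": "-2.37 -4.3 0.3 0 0;-2.37 -4.3 0.3 0 0;-2.37 -4.3 0.3 0 0;-2.37 -4.3 0.3 0 0;-2.37 -4.3 0.3 0 0;-2.37 -4.3 0.3 0 0;-2.37 -4.3 0.3 0 0;-2.37 -4.3 0.3 0 0;-2.37 -4.3 0.3 0 0;-2.37 -4.3 0.3 0 0;-2.37 -4.3 0.3 0 0;-2.37 -4.3 0.3 0 0"}}

```text
clock: 2.35
eef_pos: [0.5143, -0.3755, 0.2501]
orientation: [0.202, 0.979, 0.0, -0.0]
contact_force: [1.1, 0.5, 1.0]
finger_gap: 0.0881
grip_force: 0.0
```

>>> {"op": "servo_tool", "data": {"series": "0 0 0.3 7.92 0;0 0 0.3 7.92 0;0 0 0.3 7.92 0;0 0 0.3 7.92 0;0 0 0.3 7.92 0;0 0 0.3 7.92 0;0 0 0.3 7.92 0;0 0 0.3 7.92 0;0 0 0.3 7.92 0;0 0 0.3 7.92 0;0 0 0.3 7.92 0;0 0 0.3 7.92 0"}}

```text
clock: 3.55
eef_pos: [0.5144, -0.3734, 0.214]
orientation: [0.86, 0.511, 0.0, -0.001]
contact_force: [-0.0, 0.8, -1.2]
finger_gap: 0.0881
grip_force: 0.0
```

Run:
```python
from h import *
p,d,c,W=cloud('wrist',save='w2')
for zl in(.01,.03,.04):print('vee',rect(W,(.45,-.44),(.57,-.31),zl,.06))
plan(.512,-.375,.053,-28.5)
```

```text
vee (2952, array([ 513.7, -373.3,   60.3,   50. ,   61.9]), 'zmed 0.0374')
vee (2236, array([ 513.6, -373.5,   60.1,   50. ,   61.8]), 'zmed 0.0409')
vee (1211, array([ 513.6, -373.5,   60.1,   50. ,   61.8]), 'zmed 0.0443')
t 3.60 pos [ 0.5142 -0.3732  0.2134] yaw -29.00 F [ 0.  -0.2 -0.2] gap 0.0881 grip 0.0
shift cm [-0.26 -0.1  16.04]
turn then -0.5
```

View pics/w2.png

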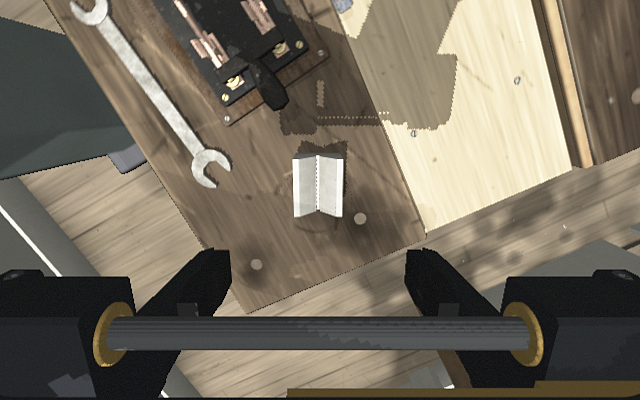

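The vee block is at (318,187) in the picture, upright and lined up midway between the fingers.

>>> {"op": "servo_tool", "data": {"series": "0 0 4 -0.8 0;0 0 4.5 0 0;0 0 4.5 0 0;0 0 4.5 0 0;0 0 2.3 0 0;0 0 0 0 0;0 0 0 0 1;0 0 0 0 1;0 0 0 0 1;0 0 0 0 1;0 0 0 0 1;0 0 0 0 1"}}

```text
clock: 4.8
eef_pos: [0.5134, -0.3763, 0.0178]
orientation: [0.856, 0.518, 0.0, 0.0]
contact_force: [-2.2, 0.8, 6.2]
finger_gap: 0.05
grip_force: 30.0
```

Run:
```python
from h import *
plan(.494,.0792,.19,-97)
```

```text
t 4.80 pos [ 0.5134 -0.3763  0.0178] yaw -27.66 F [-2.2  0.8  6.2] gap 0.0500 grip 30.0
shift cm [ 39.44 -22.86 -17.22]
turn then 69.34
```

>>> {"op": "servo_tool", "data": {"series": "0 0 -2 0 1;0 0 -3.8 0 1;0 0 -3.8 0 1;0 0 -3.8 0 1;0 0 -3.8 0 1;3.94 -2.29 0 0 1;3.94 -2.29 0 0 1;3.94 -2.29 0 0 1;3.94 -2.29 0 0 1;3.94 -2.29 0 0 1;3.94 -2.29 0 0 1;3.94 -2.29 0 0 1"}}

```text
clock: 6.0
eef_pos: [0.4983, -0.0554, 0.1882]
orientation: [0.856, 0.517, -0.0, -0.0]
contact_force: [0.8, -0.4, -3.8]
finger_gap: 0.0496
grip_force: 30.0
```

>>> {"op": "servo_tool", "data": {"series": "3.94 -2.29 0 0 1;3.94 -2.29 0 0 1;3.94 -2.29 0 0 1;0 0 0 7.7 1;0 0 0 7.7 1;0 0 0 7.7 1;0 0 0 7.7 1;0 0 0 7.7 1;0 0 0 7.7 1;0 0 0 7.7 1;0 0 0 7.7 1;0 0 0 7.7 1"}}

```text
clock: 7.2
eef_pos: [0.4927, 0.0793, 0.188]
orientation: [0.998, -0.064, -0.001, -0.0]
contact_force: [-1.1, 0.6, -3.4]
finger_gap: 0.05
grip_force: 30.0
```

>>> {"op": "servo_tool", "data": {"series": "0 0 0 0 1;0 0 0 0 1"}}

```text
clock: 7.4
eef_pos: [0.4929, 0.0793, 0.1883]
orientation: [0.998, -0.059, -0.0, -0.0]
contact_force: [-0.2, -0.3, -3.8]
finger_gap: 0.0495
grip_force: 30.0
```

Run:
```python
from h import *
p,d,c,W=cloud('wrist',save='w3');plan(.494,.0792,.022,-97)
print('tub rim',rect(W,(.40,-.03),(.59,.18),.068,.085))
```

```text
t 7.45 pos [0.493  0.0793 0.1884] yaw -96.78 F [ 0.3  0.8 -4.3] gap 0.0493 grip 30.0
shift cm [ 0.1  -0.   16.64]
turn then 0.22
tub rim (4241, array([496.5,  78.4, 158.2, 102.4,  82.9]), 'zmed 0.0744')
```

View pics/w3.png

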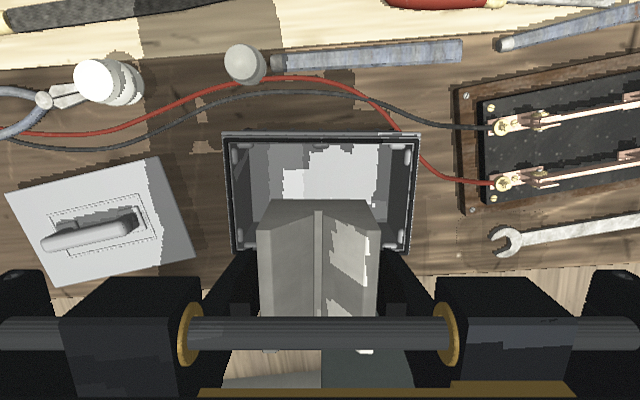

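The block hangs groove up over the tub, whose rim spans (225,135) to (415,250) in the picture. It is clear of the walls, so I can lower it.

>>> {"op": "servo_tool", "data": {"series": "0.25 0 4 0 1;0 0 4.5 0 1;0 0 4 0 1;0 0 2 0 1;0 0 1 0 1;0 0 0.5 0 1;0 0 0.3 0 1;0 0 0.2 0 1;0 0 0 0 1;0 0 0 0 1"}}

```text
clock: 8.45
eef_pos: [0.4965, 0.079, 0.0245]
orientation: [0.998, -0.061, 0.001, 0.0]
contact_force: [-0.3, 0.0, -3.6]
finger_gap: 0.0495
grip_force: 30.0
```

Run:
```python
from h import *
plan(.477,.308,.24,6.3)
```

```text
t 8.45 pos [0.4965 0.079  0.0245] yaw -96.95 F [-0.3  0.  -3.6] gap 0.0495 grip 30.0
shift cm [ -4.7  -22.5  -21.55]
turn then -103.25
```

>>> {"op": "servo_tool", "data": {"series": "0 0 0.2 0 1;0 0 0.1 0 1;0 0 0 0 1;0 0 0 0 0.2;0 0 0 0 0.2;0 0 0 0 0.2;0 0 0 0 0.2"}}

```text
clock: 9.15
eef_pos: [0.4959, 0.079, 0.0208]
orientation: [0.998, -0.061, 0.0, 0.0]
contact_force: [-0.9, 0.6, -0.2]
finger_gap: 0.0707
grip_force: 0.0
```

>>> {"op": "servo_tool", "data": {"series": "0 0 -0.5 0 0.2;0 0 -2 0 0.2;0 0 -4 0 0.2;0 0 -4.5 0 0.2;0 0 -4 0 0.2;0 0 -2 0 0.2"}}

```text
clock: 9.75
eef_pos: [0.4976, 0.0789, 0.1952]
orientation: [0.998, -0.061, 0.003, 0.0]
contact_force: [0.7, 0.6, -0.1]
finger_gap: 0.0706
grip_force: 0.0
```

Run:
```python
from h import *
p,d,c,W=cloud('wrist',save='w4')
print('tub rim',rect(W,(.40,-.03),(.59,.18),.068,.085));print('vee',rect(W,(.45,.01),(.55,.15),.03,.055),rect(W,(.45,.01),(.55,.15),.045,.055))
print('lid',rect(W,(.38,.2),(.57,.41),.012,.03),rect(W,(.38,.2),(.57,.41),.04,.065))
plan(.477,.308,.24,6.3)
```

```text
tub rim (4932, array([496.2,  78.5, 158.7, 103.6,  82.7]), 'zmed 0.0742')
vee (3917, array([499.8,  80. ,  99.5, 139.9,   0. ]), 'zmed 0.0429') (1618, array([4.997e+02, 8.000e+01, 9.950e+01, 1.399e+02, 1.000e-01]), 'zmed 0.0486')
lid (13291, array([478.2, 307.9, 111.9, 167.4,   6.4]), 'zmed 0.0224') (1523, array([478.3, 307.1,  16.4,  86.3,   6.4]), 'zmed 0.0534')
t 9.80 pos [0.4988 0.0789 0.1973] yaw -96.95 F [0.8 0.1 2. ] gap 0.0707 grip 0.0
shift cm [ -4.94 -22.48  -4.27]
turn then -103.25
```

View pics/w4.png

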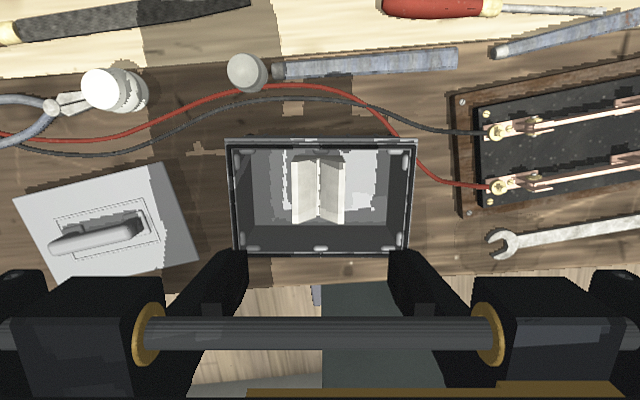

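The block stands groove up in the tub at (318,190), with its top at z = 49 mm as expected. Next comes the lid, whose bar is at about (97,235).

>>> {"op": "servo_tool", "data": {"series": "-0.98 -4.46 0 0 0.2;-0.98 -4.46 0 0 0.2;-0.98 -4.46 0 0 0.2;-0.98 -4.46 0 0 0.2;-0.98 -4.46 0 0 0.2;0 0 0 -7.95 0.2;0 0 0 -7.95 0.2;0 0 0 -7.95 0.2;0 0 0 -7.95 0.2;0 0 0 -7.95 0.2;0 0 0 -7.95 0.2;0 0 0 -7.95 0.2"}}

```text
clock: 11.0
eef_pos: [0.4738, 0.3061, 0.1899]
orientation: [0.91, 0.415, -0.001, -0.0]
contact_force: [0.2, 0.1, 0.7]
finger_gap: 0.0703
grip_force: 0.0
```

>>> {"op": "servo_tool", "data": {"series": "0 0 0 -7.95 0.2;0 0 0 -7.95 0.2;0 0 0 -7.95 0.2;0 0 0 -7.95 0.2;0 0 0 -7.95 0.2;0 0 0 -7.95 0.2;0 0 0 0 0.2;0 0 0 0 0.2"}}

```text
clock: 11.8
eef_pos: [0.4739, 0.3062, 0.1902]
orientation: [0.668, 0.744, -0.0, -0.0]
contact_force: [-0.6, -0.7, -0.6]
finger_gap: 0.0707
grip_force: 0.0
```

Run:
```python
from h import *
p,d,c,W=cloud('wrist')
print('lid',rect(W,(.38,.2),(.57,.41),.012,.03),rect(W,(.38,.2),(.57,.41),.04,.065))
plan(.4778,.3075,.026,6.4)
```

```text
lid (16370, array([477.4, 307.9, 112.2, 166.1,   6.4]), 'zmed 0.0219') (1548, array([477.1, 309.1,  15.6,  84. ,   6.8]), 'zmed 0.0532')
t 11.85 pos [0.474  0.3062 0.1903] yaw 6.19 F [ 0.1 -1.1 -0. ] gap 0.0704 grip 0.0
shift cm [ 0.09  0.39 16.43]
turn then -0.21
```

>>> {"op": "servo_tool", "data": {"series": "0.1 0.35 4 -0.2 0.2;0 0 4.5 0 0.2;0 0 4 0 0.2;0 0 2.5 0 0.2;0 0 1.1 0 0.2;0 0 0.2 0 0.2;0 0 0 0 1;0 0 0 0 1;0 0 0 0 1;0 0 0 0 1;0 0 0 0 1;0 0 0 0 1"}}

```text
clock: 13.05
eef_pos: [0.4777, 0.3077, 0.028]
orientation: [0.665, 0.747, 0.0, 0.0]
contact_force: [0.6, -0.1, -0.0]
finger_gap: 0.0246
grip_force: 0.0
```

Run:
```python
from h import *
plan(.4955,.0787,.17,-7.1)
```

```text
t 13.05 pos [0.4777 0.3077 0.028 ] yaw 6.59 F [ 0.6 -0.1 -0. ] gap 0.0246 grip 0.0
shift cm [-22.96  -0.86 -14.2 ]
turn then 13.69
```

>>> {"op": "servo_tool", "data": {"series": "0 0 0 0 1;0 0 0 0 1;0 0 0 0 1;0 0 0 0 1;0 0 -1 0 1;0 0 -2.5 0 1;0 0 -3.5 0 1;0 0 -4 0 1;0 0 -3.5 0 1;0 0 0 0 1;0 0 0 0 1"}}

```text
clock: 14.15
eef_pos: [0.4777, 0.3077, 0.1732]
orientation: [0.665, 0.747, 0.001, 0.0]
contact_force: [-0.7, -0.2, -2.7]
finger_gap: 0.0156
grip_force: 30.0
```

Run:
```python
from h import *
plan(.4955,.0787,.17,-7.1)
p,d,c,W=cloud('wrist')
print('lid',rect(W,(.35,.18),(.60,.43),.14,.18))
```

```text
t 14.15 pos [0.4777 0.3077 0.1732] yaw 6.59 F [-0.7 -0.2 -2.7] gap 0.0156 grip 30.0
shift cm [-22.96  -0.86   0.32]
turn then 13.69
lid (39013, array([478.6, 308.1, 112.2, 165.7,   6.6]), 'zmed 0.1675')
```

>>> {"op": "servo_tool", "data": {"series": "-3 -0.15 0 0 1;-4 -0.15 0 0 1;-4.3 -0.15 0 0 1;-4.3 -0.15 0 0 1;-4.3 -0.15 0 0 1;-3 -0.1 0 0 1;0 0 0 6.8 1;0 0 0 6.9 1;0 0 0 0 1;0 0 0 0 1;0 0 0 0 1"}}

```text
clock: 15.3
eef_pos: [0.4948, 0.0795, 0.1718]
orientation: [0.749, 0.663, -0.001, -0.001]
contact_force: [0.6, 0.6, -1.9]
finger_gap: 0.0156
grip_force: 30.0
```

Run:
```python
from h import *
p,d,c,W=cloud('wrist',save='w5')
print('lid',rect(W,(.35,-.05),(.60,.2),.15,.18));print('tilt')
m=(W[...,2]>.15)&(W[...,2]<.18);q=W[m];A=np.c_[q[:,:2],np.ones(len(q))];print(np.linalg.lstsq(A,q[:,2],rcond=None)[0])
plan(.4955,.0787,.115,-7.1)
```

```text
lid (39090, array([495.4,  79.9, 165.6, 112.4,  83. ]), 'zmed 0.1661')
tilt
[-0.00125125 -0.00068315  0.16695813]
t 15.35 pos [0.4949 0.0795 0.1721] yaw -6.97 F [-1.2 -0.  -2.5] gap 0.0155 grip 30.0
shift cm [-0.08  0.07  5.71]
turn then 0.13
```

>>> {"op": "servo_tool", "data": {"series": "-0.1 0.05 3 0 1;0 0 2.5 0 1;0 0 1 0 1;0 0 0.5 0 1;0 0 0.4 0 1;0 0 0.3 0 1;0 0 0 0 1;0 0 0 0 1"}}

```text
clock: 16.15
eef_pos: [0.4962, 0.0781, 0.0964]
orientation: [0.75, 0.662, 0.0, 0.0]
contact_force: [-0.2, 0.4, -2.7]
finger_gap: 0.0157
grip_force: 30.0
```

>>> {"op": "servo_tool", "data": {"series": "0 0 0.2 0 1;0 0 0.1 0 1;0 0 0.1 0 1;0 0 0.1 0 1;0 0 0 0 1;0 0 0 0 1"}}

```text
clock: 16.75
eef_pos: [0.4956, 0.0782, 0.091]
orientation: [0.75, 0.662, -0.0, -0.0]
contact_force: [-3.5, -0.0, 3.7]
finger_gap: 0.0157
grip_force: 30.0
```

>>> {"op": "servo_tool", "data": {"series": "0 0 -0.05 0 1;0 0 0 0 0.5;0 0 0 0 0.5;0 0 0 0 0.5;0 0 -1 0 0.5;0 0 -3 0 0.5;0 0 -4 0 0.5;0 0 -3 0 0.5;0 0 0 0 0.5;0 0 0 0 0.5"}}

```text
clock: 17.75
eef_pos: [0.4963, 0.0781, 0.2022]
orientation: [0.75, 0.662, 0.001, 0.001]
contact_force: [0.8, 0.2, 0.1]
finger_gap: 0.0438
grip_force: 0.0
```

```bash
cat >> h.py <<'E'
LX=np.radians(-7.0)
def lidz(W,c=(.4955,.0787),lo=.06,hi=.11):
    d=W[...,:2]-c;lx=d[...,0]*np.cos(LX)+d[...,1]*np.sin(LX);ly=-d[...,0]*np.sin(LX)+d[...,1]*np.cos(LX)
    for sx in(-1,1):
        for sy in(-1,0,1):
            m=(abs(lx-sx*.042)<.009)&(abs(ly-sy*.063)<.014)&(W[...,2]>lo)&(W[...,2]<hi)
            print('x%+d y%+d n%d z %.1f'%(sx,sy,m.sum(),1000*np.median(W[m][:,2]) if m.any() else -1),end=' | ')
    print()
def corner(lx,ly,z,c=(.4955,.0787),yw=None):
    plan(c[0]+lx*np.cos(LX)-ly*np.sin(LX),c[1]+lx*np.sin(LX)+ly*np.cos(LX),z,yw)
E
python3 - <<'E'
from h import *
p,d,c,W=cloud('wrist',save='w6')
print('lid',rect(W,(.35,-.05),(.60,.2),.078,.1));lidz(W)
corner(-.037,-.063,.10,yw=-7)
E
```

```text
lid (20985, array([495.5,  78.3, 165.3, 112.4,  82.9]), 'zmed 0.0851')
x-1 y-1 n159 z 84.5 | x-1 y+0 n663 z 84.7 | x-1 y+1 n816 z 85.0 | x+1 y-1 n245 z 85.0 | x+1 y+0 n661 z 85.2 | x+1 y+1 n831 z 85.5 | 
t 17.80 pos [0.4954 0.0782 0.2009] yaw -7.11 F [-0.6 -0.8 -0.5] gap 0.0443 grip 0.0
shift cm [-6.26 -3.68 10.09]
turn then -0.11
```

View pics/w6.png

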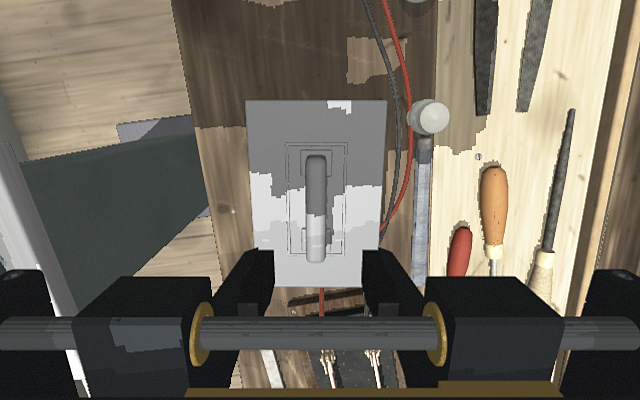

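The lid lies centred on the tub at about (316,190), with its plate level at z ≈ 85 mm (unpressed). I can start pressing the corners.

>>> {"op": "servo_tool", "data": {"series": "-3.1 -1.84 0 0 1;-3.1 -1.84 0 0 1;0 0 4 0 1;0 0 4 0 1;0 0 2 0 1;0 0 1 0 1;0 0 0 0 1;0 0 0.4 0 1;0 0 0.3 0 1;0 0 0.3 0 1;0 0 0.2 0 1;0 0 0.1 0 1"}}

```text
clock: 19.0
eef_pos: [0.453, 0.0211, 0.08]
orientation: [0.75, 0.662, 0.001, 0.001]
contact_force: [-6.9, 1.7, 21.9]
finger_gap: 0.0005
grip_force: 11.5
```

>>> {"op": "servo_tool", "data": {"series": "0 0 0.2 0 1;0 0 0.1 0 1;0 0 0 0 1"}}

```text
clock: 19.3
eef_pos: [0.4532, 0.021, 0.079]
orientation: [0.749, 0.662, 0.001, 0.001]
contact_force: [-11.8, 1.3, 36.6]
finger_gap: 0.0002
grip_force: 18.3
```

>>> {"op": "servo_tool", "data": {"series": "0 0 -2.6 0 1;4.2 0 0 0 1;4.2 0 0 0 1;4.2 0 0 0 1;0 0 0 0 1;0 0 1.2 0 1;0 0 0.4 0 1;0 0 0.3 0 1;0 0 0.3 0 1;0 0 0.2 0 1;0 0 0.2 0 1;0 0 0 0 1"}}

```text
clock: 20.5
eef_pos: [0.4671, 0.1451, 0.0783]
orientation: [0.75, 0.662, -0.001, -0.0]
contact_force: [-18.1, -1.8, 39.9]
finger_gap: 0.0005
grip_force: 20.0
```

>>> {"op": "servo_tool", "data": {"series": "0 0 -2.6 0 1;0 0 -3 0 1;0 3.7 0 0 1;0 3.7 0 0 1;0 0 2.9 0 1;0 0 1.3 0 1;0 0 0.4 0 1;0 0 0.3 0 1;0 0 0.3 0 1;0 0 0.1 0 1;0 0 0 0 1"}}

```text
clock: 21.6
eef_pos: [0.5408, 0.1372, 0.0787]
orientation: [0.75, 0.662, 0.0, 0.0]
contact_force: [0.3, 0.4, 0.1]
finger_gap: 0.0004
grip_force: 0.0
```

>>> {"op": "servo_tool", "data": {"series": "0 0 0.2 0 1;0 0 0.1 0 1;0 0 0 0 1"}}

```text
clock: 21.9
eef_pos: [0.5411, 0.1372, 0.0784]
orientation: [0.749, 0.662, 0.0, 0.0]
contact_force: [-9.0, -2.1, 21.1]
finger_gap: 0.0001
grip_force: 11.0
```

Home there. Next is the far right corner.

>>> {"op": "servo_tool", "data": {"series": "0 0 -2.6 0 1;-4.2 0 0 0 1;-4.2 0 0 0 1;-4.2 0 0 0 1;0 0 0 0 1;0 0 1.3 0 1;0 0 0.4 0 1;0 0 0.3 0 1;0 0 0.3 0 1;0 0 0.1 0 1;0 0 0.1 0 1;0 0 0 0 1"}}

```text
clock: 23.1
eef_pos: [0.5247, 0.0133, 0.0783]
orientation: [0.749, 0.663, -0.001, -0.001]
contact_force: [-11.3, 2.8, 24.2]
finger_gap: -0.0001
grip_force: 12.0
```

>>> {"op": "servo_tool", "data": {"series": "0 0 0.1 0 1;0 0 0 0 1"}}

```text
clock: 23.3
eef_pos: [0.5247, 0.0133, 0.0783]
orientation: [0.749, 0.663, -0.001, -0.001]
contact_force: [-16.4, 3.1, 33.1]
finger_gap: 0.0004
grip_force: 16.5
```

Now lift off, move over the middle and measure the plate.

>>> {"op": "servo_tool", "data": {"series": "0 0 -3 0 1;0 0 -4.5 0 1;3.1 -1.8 -3 0 1;3.1 -1.8 -1.5 0 1;0 0 0 0 1;0 0 0 0 1"}}

```text
clock: 23.9
eef_pos: [0.497, 0.079, 0.1954]
orientation: [0.749, 0.663, 0.0, 0.0]
contact_force: [0.5, -0.1, -1.2]
finger_gap: 0.0
grip_force: 0.0
```

Run:
```python
from h import *
p,d,c,W=cloud('wrist');lidz(W)
print('lid',rect(W,(.35,-.05),(.60,.2),.071,.1))
corner(-.037,-.063,.10)
p,d,c,W=cloud('top');lidz(W)
p,d,c,W=cloud('scene');lidz(W)
```

```text
x-1 y-1 n412 z 77.8 | x-1 y+0 n662 z 77.9 | x-1 y+1 n815 z 78.0 | x+1 y-1 n389 z 77.8 | x+1 y+0 n665 z 77.9 | x+1 y+1 n806 z 78.0 | 
lid (19353, array([496.3,  84.7, 152.9, 112.4,  83. ]), 'zmed 0.0780')
t 23.95 pos [0.4968 0.0783 0.1947] yaw -7.01 F [ 0.1 -1.2 -0.6] gap 0.0007 grip 0.0
shift cm [-6.28 -3.84  9.47]
x-1 y-1 n80 z 79.5 | x-1 y+0 n6 z 79.3 | x-1 y+1 n32 z 79.7 | x+1 y-1 n74 z 79.6 | x+1 y+0 n0 z -1.0 | x+1 y+1 n0 z -1.0 | 
x-1 y-1 n24 z 78.4 | x-1 y+0 n27 z 77.8 | x-1 y+1 n19 z 78.3 | x+1 y-1 n20 z 78.6 | x+1 y+0 n14 z 78.6 | x+1 y+1 n5 z 79.5 |
```

Run:
```python
from h import *
p,d,c,W=cloud('wrist')
lidz(W);print(rect(W,(.57,.2),(.66,.3),.03,.06),rect(W,(.57,.08),(.66,.18),.03,.06))
print(sign_off())
```

```text
x-1 y-1 n433 z 77.8 | x-1 y+0 n660 z 77.9 | x-1 y+1 n822 z 78.0 | x+1 y-1 n418 z 77.8 | x+1 y+0 n661 z 77.9 | x+1 y+1 n818 z 78.0 | 
None (920, array([611.6, 132.5,  29.1,  28.8,  82.9]), 'zmed 0.0426')
the job is handed in; nothing more can be done
None
```

The job is handed in: the vee block stands groove up in the dry box and the lid is home, its plate 78 mm high (±0.2 mm) at all four corners and both long sides. The short insulator was still standing at the end; the tall one was outside that last view, but no move went near it.

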